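# Pump up the bench vacuum until the indicator pin is out

## Task

Work the hand vacuum pump on the lab bench: press its big round palm pad well down and let it spring all the way back up, again and again, until the red indicator pin beside it has popped fully out and its whole green band shows. Nothing is to be gripped, just push the pad with the fingers; do not touch the pin or its tower, and leave the glassware and other things on the bench where they stand. Finish with the pad back up.

Things in the scene. Friction and masses are not known exactly. Their poses are not given: they have to be found in the camera images.
- plunger_top (a point): centre of the flat top face of the pump's round palm pad (black with a blue disc, 90 mm across, 14 mm thick, too wide to grip). It stands 150 mm above the bench when the plunger is up and moves straight down with it. z up, y points horizontally from the plunger towards the indicator tower, x towards the aluminium air tank behind. The pump (grey base plate, white barrel 50 mm across) is bolted to the bench; its horizontal position and heading differ from run to run.
- plunger (a joint): how far the plunger is pressed down, m: 0 = fully up, 0.018 = fully down on its stop. A spring brings it back up in about 0.3 s: about 6 N to start it moving, about 12 N at the bottom (a few N more when pressed fast). It must go down at least 14 mm and be let up again (to within 2 mm of the top) for a stroke to count.
- pin (a joint): how far the red indicator pin has risen out of its tower, m: 0 = in, 0.050 = fully out. It starts between 0 and 0.015. It rises as the plunger comes back UP: 10 mm per full stroke (the first stroke 8 to 18 mm), and stays where it is in between. Two to five full strokes are needed; once fully out, further strokes do nothing.
- pin_top (a point): centre of the top of the red indicator pin (head 22 mm across), 102 mm above the bench when in, 152 mm when fully out; only then the whole 8 mm green band at its foot shows above the tower.
- tower: indicator tower, a white upright tube 44 mm across at its dark collar and 90 mm tall, its axis 90 mm from the plunger axis; origin on its axis at bench level. The pin belongs to it. Neither may be touched.
- beaker: loose clear glass beaker, 68 mm across, 85 mm tall, standing in front of the pump; origin at the centre of its underside. To be left alone.
- weight: loose brass weight, 38 mm across, 54 mm tall, standing in front of the pump; origin at the centre of its underside. To be left alone.
- jar: loose white jar with orange cap, 72 mm across, 105 mm tall, standing close to the pump; origin at the centre of its underside. To be left alone.
- blue_bottle: loose clear bottle with blue cap, 68 mm across, 140 mm tall; origin at the centre of its underside. To be left alone.
- amber_bottle: loose amber bottle with black cap, 64 mm across, 130 mm tall; origin at the centre of its underside. To be left alone.
- dish: loose shallow white dish, 90 mm across, 18 mm tall; origin at the centre of its underside. To be left alone.
- spatula: loose thin steel lab spatula, 170 mm long, lying flat on the bench; origin at the centre of its underside. To be left alone.

How it is judged:
By the outcome, as a careful person would: the job done as asked, in the order asked, and still so for the second after the job is handed in, with the robot touching nothing.
It also fails if it takes over 38 s, if anything falls off the work surface, if the arm or the gripper's body presses on something with over 40 N, if the wrist force passes 120 N, or if a joint passes its speed limit or range.

## Robot

A 6-joint arm with a two-finger parallel gripper is mounted at the origin on the work surface. World frame = base frame: x ahead of the robot, y to its left, z up, the work surface at z = 0. Lengths are in m, angles in rad, forces in N, time in s.
With the tool pointing down it reaches from about 0.3 to 0.775 m from the base axis. Payload 14.6 kg.
Tool frame: the origin (TCP) lies at the very end of the fingers, on their centre line; the grasp point (between the pads) lies 19 mm behind it; z points along the fingers, y is the line along which they close (so a half turn about z gives the same grasp; the last joint's range is limited). The gripper opens to 94 mm and grips with 3 to 60 N. Pads are 16 mm wide; open, the fingers measure 119 mm over their backs; the gripper's body (75 mm by 177 mm) begins 78 mm behind the grasp point.
Start: joints at [-1.232, 0.3, 1.521, -0, 1.321, -0.067], TCP at [0.217, -0.505, 0.205] pointing down, gripper open.
Joint ranges: [-3.03, 3.03], [-0.79, 2.21], [0.23, 2.52], [-1.04, 4.18], [0, 3.07], [-2.55, 2.55]. Speed limits (rad/s): [2.22, 2.22, 2.57, 3.14, 3.14, 3.14].

## Interface

Orientations are given as [roll, pitch, yaw] about the fixed x, y, z axes, in that order (R = Rz(yaw) Ry(pitch) Rx(roll)).
In Python, from station import ctrl gives the robot as it stands.
- The arm moves only by the shell command python3 -m pendant 'ROWS' [OPENING] [FORCE]. ROWS is JSON, a list of rows, each a list of 2 entries, a list of its own where there are three numbers: the shift along the world's x, y, z in cm, then the turn about the world's z in rad. A call has 1 to 20 rows; each row shifts and turns the commanded pose from where the row before left it; what a row does not reach is not made up. A row lasts 1/12 s, in which the tool goes at most 41.7 mm and 7.16 degrees, less where a joint would pass 70% of its speed; a pose out of reach is approached as far as the arm can. A call is refused whole if a number of a shift passes 4.17 or a number of a turn 0.125, either way. A call with a gripper value outside its range is refused whole. OPENING is the opening, from 0 (shut) to 1 (fully open), set as the call begins (- or left out, the last holds). The fingers move at their own pace and stop on an object; FORCE is the grip in N (left out, the last holds). Time passes only in rows, so rows that do not move let the fingers close. It gives the time, the measured TCP pose, the force, the opening and the grip force at its end, in the units of the state.
- ctrl.get_obs(): the state, without advancing time (a new reading comes with each control period).
- ctrl.camera(name): name is "side" or "top" or "wrist"; returns a dict with "color" (480x640x3 uint8, red, green, blue), "intrinsics" (3x3 intrinsics, pixels), "k1" (the pictures are not rectified: a ray, as slopes to the right and down, at radius r is drawn at 1 + k1 r^2 times it, then the intrinsics apply), "camera_from_world" (4x4, takes a point from world to camera coordinates). Camera axes: x right, y down, z forward; pixel columns grow to the right and rows downward; lengths in m; the calibration is good to about 2 mm. A picture is of the moment at which its call begins. There is no depth.
- ctrl.hand_in(): hands the job in; it is judged then, once.
The state is a dict: "time_s": time; "qpos": joint angles; "joint_vel": joint speeds; "tau": joint torques, N m; "ee_pos": TCP position; "eef_rot": TCP orientation; "force": force on the tool from outside, world axes, zero at the start; "moment": the same for the moment, N m; "grip_width": finger opening in m; "grip_force": force on a finger pad.
Only numpy, scipy, OpenCV 4.12 (cv2) and the standard library are available. Lean on these libraries where they do the work, as an engineer would, in place of code of your own. Each camera call takes 0.05 s, during which the arm holds its last target. There are 200 camera calls.

## Working session

There is one attempt and no reset: what is moved stays moved. The work goes in short steps, Python scripts to look and compute and a shell command to move; the robot and the scene stay as the last step left them, time stands still between calls to the robot, and variables do not carry over. Pictures are saved under pics/ and viewed, at most 10 in all, crops included, and the job is handed in when it is done.

```bash
mkdir -p pics; cat > h.py <<'E'
import numpy as np, cv2
from station import ctrl
def snap(n,f):
    c=ctrl.camera(n); cv2.imwrite(f,c["color"][:,:,::-1]); 
    np.savez(f+".npz",K=c["intrinsics"],k1=c["k1"],T=c["camera_from_world"]); return c
def ray(f,u,v,z):
    d=np.load(f+".npz");K=d["K"];T=d["T"];k=float(d["k1"])
    p=cv2.undistortPoints(np.array([[[u,v]]],float),K,np.array([k,0,0,0,0.]))[0,0]
    R=T[:3,:3];o=-R.T@T[:3,3];w=R.T@np.array([p[0],p[1],1]);return o+w*(z-o[2])/w[2]
def proj(f,P):
    d=np.load(f+".npz");T=d["T"];r,_=cv2.Rodrigues(T[:3,:3])
    return cv2.projectPoints(np.array([P],float),r,T[:3,3],d["K"],np.array([float(d["k1"]),0,0,0,0.]))[0][0,0]
E
python3 -c "
from h import *
for n in('top','side'): snap(n,'pics/%s0.png'%n)
o=ctrl.get_obs();print(o['time_s'],o['ee_pos'],o['eef_rot'],o['force'])"
```

```text
0.1 [ 0.21703056 -0.50512929  0.20497008] [-3.14061607e+00 -6.75855338e-05  4.05796979e-01] [-0.57681499  0.2549663  -0.60541402]
```

View pics/top0.png

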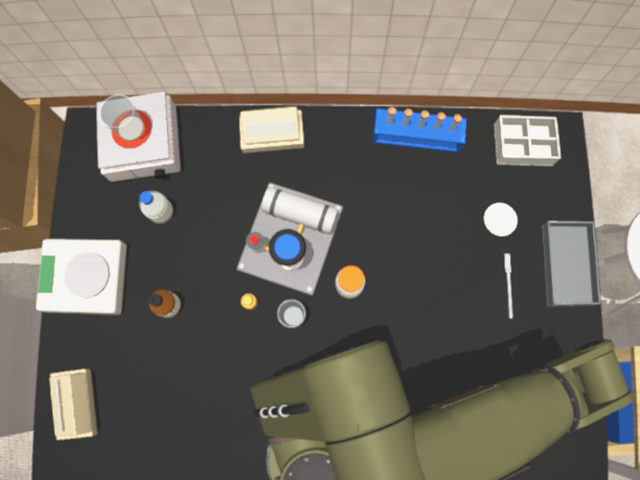

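View pics/side0.png

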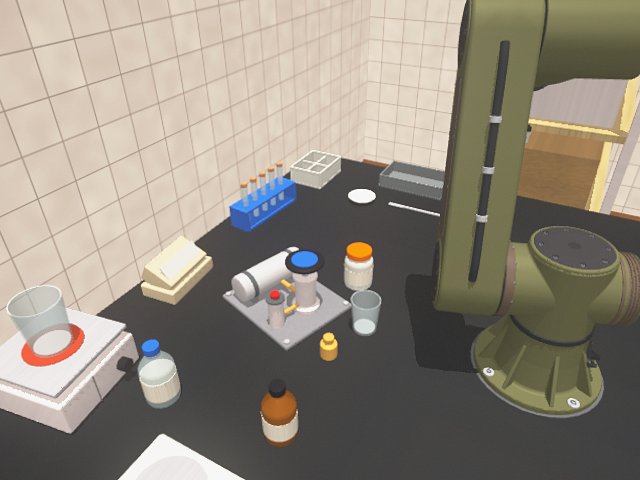

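The top view shows the pad's blue disc at about (287,248), the red pin at (255,240), the jar at (350,280) and the beaker at (291,314). In the side view the disc is at about (304,260) and the pin at (275,296).

```bash
python3 -c "
from h import *
for n,(u,v) in {'top':(287,248),'side':(304,260)}.items():
    f='pics/%s0.png'%n; im=cv2.imread(f).astype(int); m=np.zeros(im.shape[:2],bool)
    w=np.s_[v-22:v+22,u-22:u+22]; m[w]=(im[w][...,0]>im[w][...,2]+70)
    y,x=np.nonzero(m); c=(x.mean(),y.mean()); print(n,c,len(x),ray(f,*c,.15))
f='pics/top0.png'
for nm,u,v,z in [('pin',255,240,.105),('jar',350,280,.105),('beaker',291,314,.085),('weight',248,301,.05),('tank',300,208,.07)]: print(nm,ray(f,u,v,z))
print('side pin',[ray('pics/side0.png',275,295,z) for z in (.102,.11,.117)])
"
```

```text
top (np.float64(286.7290909090909), np.float64(246.4018181818182)) 550 [0.51079636 0.07905353 0.15      ]
side (np.float64(304.0223463687151), np.float64(258.82402234636874)) 358 [0.51083591 0.07872157 0.15      ]
pin [0.53505095 0.16099259 0.105     ]
jar [ 0.43907018 -0.07206304  0.105     ]
beaker [0.35719645 0.06954479 0.085     ]
weight [0.39081595 0.1803103  0.05      ]
tank [0.62696461 0.05431864 0.07      ]
side pin [array([0.53349178, 0.16908679, 0.102     ]), array([0.52790304, 0.17678435, 0.11      ]), array([0.52301288, 0.18351971, 0.117     ])]
```

```bash
python3 -m pendant '[[[1.47,2.92,0],0],[[1.47,2.92,0],0],[[1.47,2.92,0],0],[[1.47,2.92,0],0],[[1.47,2.92,0],0],[[1.47,2.92,0],0],[[1.47,2.92,0],0],[[1.47,2.92,0],0],[[1.47,2.92,0],0],[[1.47,2.92,0],0],[[1.47,2.92,0],0],[[1.47,2.92,0],0],[[1.47,2.92,0],0],[[1.47,2.92,0],0],[[1.47,2.92,0],0],[[1.47,2.92,0],0],[[1.47,2.92,0],0],[[1.47,2.92,0],0],[[1.47,2.92,0],0],[[1.47,2.92,0],0]]' 0 10; python3 -m pendant '[[[0,0,-1],0],[[0,0,-1],0],[[0,0,0],0],[[0,0,0],0]]'
python3 -c "
from h import *
snap('side','pics/side1.png'); print(proj('pics/side1.png',ctrl.get_obs()['ee_pos']))
im=cv2.imread('pics/side1.png')[160:360,200:440];cv2.imwrite('pics/s1c.png',cv2.resize(im,None,fx=3,fy=3))"
```

```text
time_s: 1.77
ee_pos: [0.5114, 0.0804, 0.2052]
eef_rot: [-3.141, 0.0, 0.406]
force: [0.4, -1.4, -0.0]
grip_width: 0.0006
grip_force: 0.0
time_s: 2.1
ee_pos: [0.5105, 0.0778, 0.1848]
eef_rot: [-3.141, 0.002, 0.405]
force: [-0.2, -0.5, -0.2]
grip_width: 0.0009
grip_force: 0.0
[303.81392956 245.69348815]
```

View pics/s1c.png

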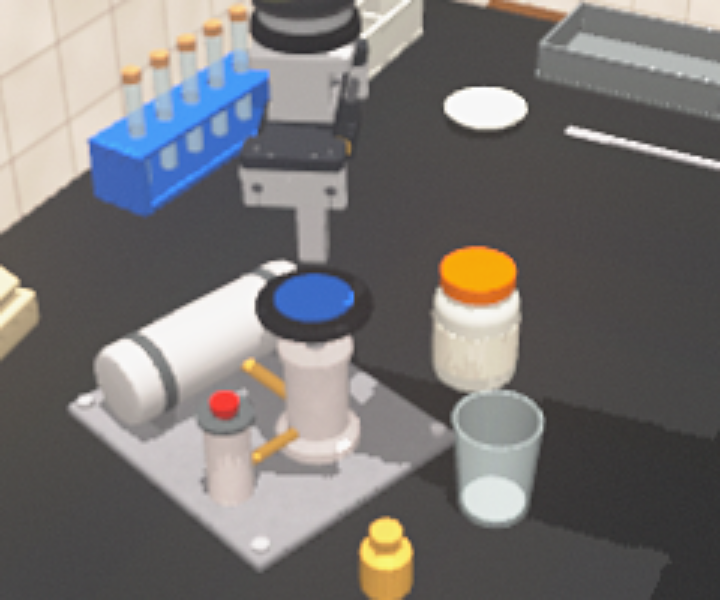

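The closed fingers stand over the pad's centre, with their tips at crop pixel (313,260). The pin is low in its tower at (224,405). Next I press, watching the force.

```bash
python3 -m pendant '[[[0,0,-1.5],0],[[0,0,-1.5],0],[[0,0,-0.4],0],[[0,0,-0.4],0],[[0,0,0],0],[[0,0,0],0]]'; python3 -m pendant '[[[0,0,-0.4],0],[[0,0,-0.4],0],[[0,0,-0.4],0],[[0,0,0],0],[[0,0,0],0]]';python3 -m pendant '[[[0,0,-0.1],0],[[0,0,0],0],[[0,0,0],0]]'
```

```text
time_s: 2.65
ee_pos: [0.5111, 0.078, 0.1486]
eef_rot: [3.141, -0.0, 0.405]
force: [-4.9, -1.4, 6.7]
grip_width: 0.0007
grip_force: 3.0
time_s: 3.07
ee_pos: [0.5114, 0.0781, 0.1371]
eef_rot: [3.141, -0.001, 0.405]
force: [-4.2, -1.9, 9.6]
grip_width: 0.0003
grip_force: 4.9
time_s: 3.32
ee_pos: [0.5114, 0.0781, 0.1363]
eef_rot: [3.141, -0.001, 0.405]
force: [-5.2, -2.0, 9.6]
grip_width: 0.0003
grip_force: 5.1
```

```bash
python3 -m pendant '[[[0,0,-0.2],0],[[0,0,-0.1],0],[[0,0,0],0],[[0,0,0],0]]'; python3 -m pendant '[[[0,0,1],0],[[0,0,1],0],[[0,0,0.7],0],[[0,0,0],0],[[0,0,0],0],[[0,0,0],0],[[0,0,0],0]]'
python3 -c "
from h import *
snap('side','pics/side2.png')
im=cv2.imread('pics/side2.png')[240:360,220:380];cv2.imwrite('pics/s2c.png',cv2.resize(im,None,fx=4,fy=4))"
```

```text
time_s: 3.65
ee_pos: [0.5114, 0.0781, 0.1333]
eef_rot: [3.141, -0.001, 0.405]
force: [-6.1, -2.0, 11.3]
grip_width: 0.0005
grip_force: 5.5
time_s: 4.23
ee_pos: [0.5109, 0.0787, 0.158]
eef_rot: [-3.141, 0.001, 0.406]
force: [0.1, -0.4, 0.4]
grip_width: 0.0008
grip_force: 0.0
```

View pics/s2c.png

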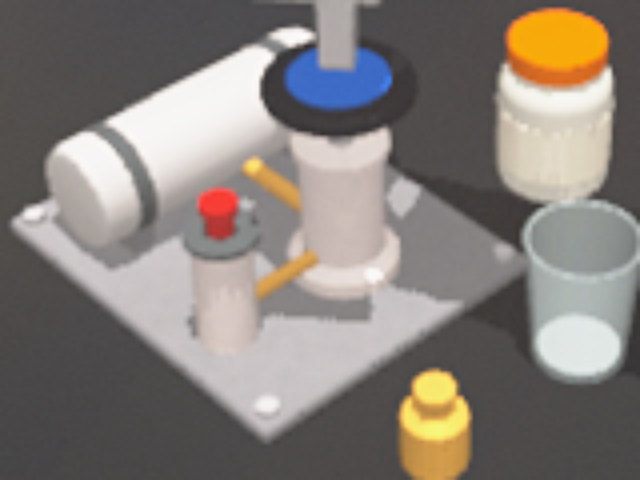

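The pin has risen, with its head now at crop pixel (217,205). The stroke counted and the pad is back up. I'll do two more strokes and then look.

```bash
for i in 1 2; do python3 -m pendant '[[[0,0,-0.8],0],[[0,0,-0.6],0],[[0,0,-0.6],0],[[0,0,-0.5],0],[[0,0,0],0],[[0,0,0],0],[[0,0,0],0]]'; python3 -m pendant '[[[0,0,1],0],[[0,0,1],0],[[0,0,0.5],0],[[0,0,0],0],[[0,0,0],0],[[0,0,0],0],[[0,0,0],0]]'; done | grep -E 'pos|force: \['
python3 -c "
from h import *
snap('side','pics/side3.png')
im=cv2.imread('pics/side3.png')[240:360,220:380];cv2.imwrite('pics/s3c.png',cv2.resize(im,None,fx=4,fy=4))"
```

```text
ee_pos: [0.5116, 0.0787, 0.1337]
force: [-1.3, -0.3, 11.1]
ee_pos: [0.5108, 0.0786, 0.1579]
force: [0.0, -0.1, 0.7]
ee_pos: [0.5116, 0.0787, 0.1337]
force: [-1.6, -0.8, 11.3]
ee_pos: [0.5109, 0.0786, 0.1579]
force: [0.1, -0.2, 0.0]
```

View pics/s3c.png

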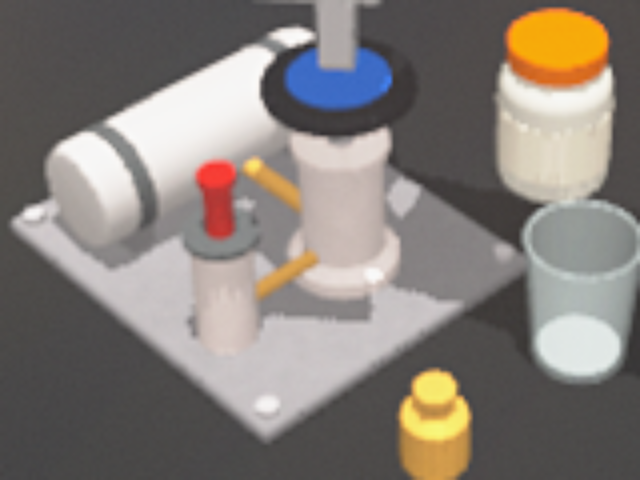

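The pin head is at (216,175) and no green shows yet. I'll do two more strokes.

```bash
for i in 1 2; do python3 -m pendant '[[[0,0,-0.8],0],[[0,0,-0.6],0],[[0,0,-0.6],0],[[0,0,-0.5],0],[[0,0,0],0],[[0,0,0],0],[[0,0,0],0]]'; python3 -m pendant '[[[0,0,1],0],[[0,0,1],0],[[0,0,0.5],0],[[0,0,0],0],[[0,0,0],0],[[0,0,0],0],[[0,0,0],0]]'; done | grep -E 'pos|force: \['
python3 -c "
from h import *
snap('side','pics/side4.png')
print([proj('pics/side4.png',[.536,.165,z]) for z in (.132,.142,.152)])
im=cv2.imread('pics/side4.png')[240:360,220:380];cv2.imwrite('pics/s4c.png',cv2.resize(im,None,fx=4,fy=4))"
```

```text
ee_pos: [0.5116, 0.0787, 0.1338]
force: [-1.7, -0.3, 11.4]
ee_pos: [0.5109, 0.0786, 0.1579]
force: [0.2, 0.3, 0.5]
ee_pos: [0.5116, 0.0787, 0.1337]
force: [-0.6, -0.6, 11.0]
ee_pos: [0.5108, 0.0786, 0.1579]
force: [-0.6, 0.5, 0.1]
[array([274.23610061, 282.97632332]), array([273.95561816, 279.36605944]), array([273.67206418, 275.7181737 ])]
```

View pics/s4c.png

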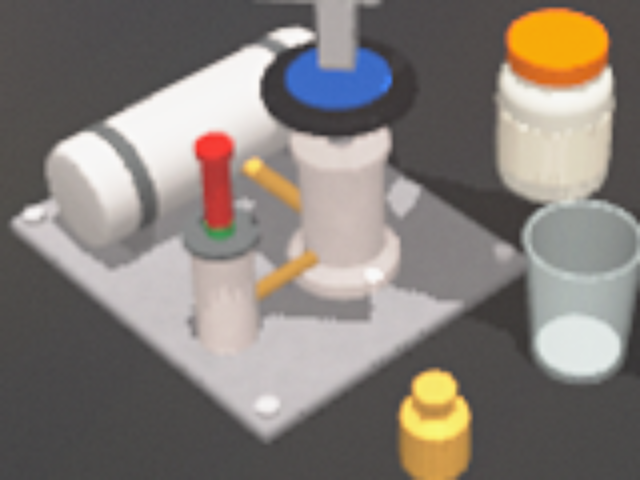

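The pin head is at (215,145) and the green at (218,230) shows only partly. Extra strokes do no harm, so I'll do two more and then withdraw upward.

```bash
for i in 1 2; do python3 -m pendant '[[[0,0,-0.8],0],[[0,0,-0.6],0],[[0,0,-0.6],0],[[0,0,-0.5],0],[[0,0,0],0],[[0,0,0],0],[[0,0,0],0]]'; python3 -m pendant '[[[0,0,1],0],[[0,0,1],0],[[0,0,0.5],0],[[0,0,0],0],[[0,0,0],0],[[0,0,0],0],[[0,0,0],0]]'; done | grep -E 'pos|force: \['
python3 -m pendant '[[[0,0,1.5],0],[[0,0,2],0],[[0,0,1.5],0],[[0,0,0],0],[[0,0,0],0],[[0,0,0],0]]'
python3 -c "
from h import *
snap('side','pics/side5.png')
im=cv2.imread('pics/side5.png')[240:360,220:380];cv2.imwrite('pics/s5c.png',cv2.resize(im,None,fx=4,fy=4))"
```

```text
ee_pos: [0.5116, 0.0787, 0.1338]
force: [-1.4, -1.1, 10.8]
ee_pos: [0.5108, 0.0786, 0.1579]
force: [-0.3, 0.2, -0.8]
ee_pos: [0.5115, 0.0787, 0.1337]
force: [-1.7, -0.4, 11.6]
ee_pos: [0.5108, 0.0787, 0.1578]
force: [0.1, -0.7, 0.1]
time_s: 11.88
ee_pos: [0.5107, 0.0787, 0.2072]
eef_rot: [-3.141, 0.001, 0.406]
force: [-0.2, -0.4, 0.4]
grip_width: 0.0006
grip_force: 0.0
```

View pics/s5c.png

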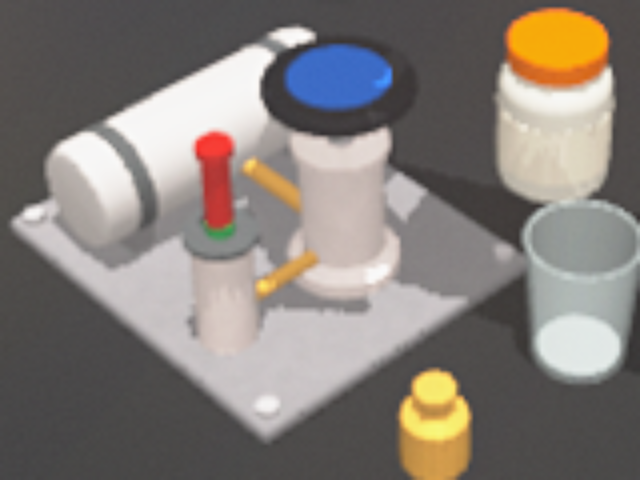

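The pin did not move over two more full strokes, so it is at its end stop. Its top matches the predicted pixel for 152 mm and the pad is up.

```bash
python3 -c "
from station import ctrl
print(ctrl.hand_in())"
```

```text
the job is handed in; nothing more can be done
None
```

I pumped the pad through seven full strokes until the pin was fully out with its green band showing (two extra strokes no longer moved it), left the pad back up with the arm clear, and handed the job in about 12 s into the 38 s limit.

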